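# Pull-test three outrigger feet on the field tile and sort them by grip

### The arm

A 6-joint arm with a two-finger parallel gripper is mounted at the origin on the work surface. World frame = base frame: x ahead of the robot, y to its left, z up, the work surface at z = 0. Lengths are in mm, angles in degrees, forces in N, time in s.
With the tool pointing down it reaches from about 300 to 850 mm from the base axis. Payload 4.2 kg.
Tool frame: the origin (TCP) lies between the finger pads; the fingertips stand ahead of it and the grasp point (between the pads) lies 8 mm behind it (env.tip_reach is the x of the fingertips in the tool frame, in mm); x points along the fingers, y is the direction in which the jaws open and shut, and the axes are right-handed (so a half turn about x gives the same grasp; the last joint's range is limited). The gripper opens to 91 mm and grips with 3 to 60 N. Pads are 32 mm wide; open, the fingers measure 118 mm over their backs; the gripper's body (76 mm by 178 mm) begins 60 mm behind the grasp point.
Start: joints at [-74.771, 18.312, 89.639, -0, 72.044, -1.146], TCP at [162.11, -551.694, 187.276] pointing down, gripper open.
Joint ranges: [-177.97, 177.97], [-48.28, 115.42], [12.27, 149.76], [-77.06, 257.06], [2.81, 150.46], [-146.56, 146.56]. Speed limits (degrees/s): [147.25, 147.25, 180, 180, 180, 180].

### API

Orientations are given as [roll, pitch, yaw] about the fixed x, y, z axes, in that order (R = Rz(yaw) Ry(pitch) Rx(roll)).
In Python, from workcell import env, cams gives the robot as it stands.
- The arm moves only by the tool arm_command, never from a script. Its argument "deltas" is a list of rows, each a list of 3 entries, a list of its own where there are three numbers: the opening, from 0 (shut) to 1 (fully open), then the shift along the world's x, y, z in mm, then the turn about the world's z in rad. A call has 1 to 20 rows; each row is the pose to reach, as a shift and turn from the pose commanded when the call began; what a row does not reach only later rows make up. A row lasts 1/10 s, in which the tool goes at most 50 mm and 8.59 degrees, less where a joint would pass 70% of its speed; a pose out of reach is approached as far as the arm can. A call with a gripper value outside its range is refused whole. The fingers move at their own pace and stop on an object; "grip_force" is the grip in N (left out, the last holds). Time passes only in rows, so rows that repeat a pose let the fingers close. It gives the time, the measured TCP pose, the force and the opening at its end, in the units of the state.
- env.state(): the state, without advancing time (a new reading comes with each control period).
- cams.grab_frame(name): name is "side" or "top"; returns a dict with "img" (420x560x3 uint8, red, green, blue), "K" (3x3 intrinsics, pixels), "rvec" (rotation vector, rad) and "tvec" (3), from world to camera coordinates, as OpenCV has them. Camera axes: x right, y down, z forward; pixel columns grow to the right and rows downward; lengths in mm; the calibration is good to about 2 mm. A picture is of the moment at which its call begins. There is no depth.
- env.job_done(): hands the job in, once; it reports no verdict.
Trained networks look in a picture, given as the dict that the camera call returned (one of the last four; its "shot" number tells which), for a name from the list of things; names that differ only in an ending like _2 or _b are one class to them, and where a whole thing is asked for, a point or a joint stands for the part that bears it (a point fixed in the world has none). Each returns a list of dicts, best first, with "conf" (0 to 1); they miss things now and then, are a little off and sometimes report something else, mostly with a low value. They report only what shows in the picture. A call takes as long as a camera call. They do not tell look-alikes from the thing itself.
- cams.silhouettes(picture, name): "region" (420x560 bool, what is visible of it) and "centre" ([column, row] in pixels, amid what is visible of it).
The state is a dict: "time_s": time; "qpos": joint angles; "qvel": joint speeds; "effort": joint torques, N m; "ee_pos": TCP position; "ee_rot": TCP orientation; "force": force on the tool from outside, world axes, zero at the start; "torque": the same for the moment, N m; "gripper_width": finger opening in mm.
Only numpy, scipy, OpenCV 4.12 (cv2) and the standard library are available. Lean on these libraries where they do the work, as an engineer would, in place of code of your own. Each camera call takes 0.05 s, during which the arm holds its last target.

### The job

Three look-alike sprung rubber feet stand on the grey foam tile. Take hold of each in turn, press it down lightly (5 to 10 N, never anywhere near 25 N) and drag it, without lifting it, right across the white tape line, feeling how hard it pulls; then lift the one with the least grip into the red scrap tray and the one with the most grip into the blue kit tray, set down gently and upright, and leave the third standing on the tile beyond the tape. No foot leaves the tile until all three have been dragged across, and the wheel, the tape roll and the screwdriver stay where they are.

Things in the scene. Friction and masses are not known exactly. Their poses are not given: they have to be found in the camera images.
- tile: Grey foam tile fixed on the bench, 280 mm (own x) x 360 mm (own y) x 15 mm thick, with 14 mm teeth on its +x and +y edges. Origin at the centre of its underside. The feet start at about x = -85 to -70 mm and y = -120, 0 and 120 mm (one at each) and are dragged towards +x.
- tape (a point): Middle of the white tape line on the tile's top, 15 mm above the tile's origin; axes as the tile's. The tape is 25 mm wide, flush, and runs along y right across the tile. A foot is across when its centre is 45 mm or more beyond this in +x. Friction coefficients of the feet here are about 0.2, 0.45 and 0.95, all of them up to 15 % lower or higher on the day; which foot is which cannot be seen.
- foot_a_mid (a point): One of three loose look-alike feet, 150 g (+-10 g). Black rubber sole 64 (own x) x 56 (own y) x 10 mm, steel plate on it to 14 mm up, collar to 18 mm, above it an orange lug to hold it by, 26 (x) x 24 (y) mm, from 24 to 54 mm up. The lug rides on a spring: pressed, it goes down up to 6 mm, 1.5 N then 2.5 N per mm. Point: foot's centre, 27 mm above its underside. Its x starts within 0.25 rad of the tile's.
- foot_b_mid (a point): One of three loose look-alike feet, 150 g (+-10 g). Black rubber sole 64 (own x) x 56 (own y) x 10 mm, steel plate on it to 14 mm up, collar to 18 mm, above it an orange lug to hold it by, 26 (x) x 24 (y) mm, from 24 to 54 mm up. The lug rides on a spring: pressed, it goes down up to 6 mm, 1.5 N then 2.5 N per mm. Point: foot's centre, 27 mm above its underside. Its x starts within 0.25 rad of the tile's.
- foot_c_mid (a point): One of three loose look-alike feet, 150 g (+-10 g). Black rubber sole 64 (own x) x 56 (own y) x 10 mm, steel plate on it to 14 mm up, collar to 18 mm, above it an orange lug to hold it by, 26 (x) x 24 (y) mm, from 24 to 54 mm up. The lug rides on a spring: pressed, it goes down up to 6 mm, 1.5 N then 2.5 N per mm. Point: foot's centre, 27 mm above its underside. Its x starts within 0.25 rad of the tile's.
- tray_red: Red open scrap tray, fixed on the bench to the left or right of the tile, 130 x 130 mm outside, walls 4 mm thick and 22 mm high, floor 4 mm thick. Origin at the centre of its underside.
- tray_blue: Blue open kit tray, the same size, fixed on the other side of the tile: 130 x 130 mm outside, walls 4 mm thick and 22 mm high, floor 4 mm thick. Origin at the centre of its underside.
- wheel: Black rubber robot wheel lying flat beyond a tray, 96 mm across, 38 mm high, loose, a bystander. Origin at the centre of its underside.
- tape_roll: Roll of white tape lying flat beyond a tray, 100 mm across, 25 mm high, loose, a bystander. Origin at the centre of its underside.
- screwdriver: Screwdriver lying on the bench beyond the tile, pointing sideways, loose, a bystander. Origin near its middle at bench level, handle towards its own -x.
Not all that is in view belongs to the job. Leave any yellow look-alike of the part that bears foot_c_mid alone.

How it is judged (in metres and radians):
On the way, in this order (a step that is already met when the one before it is completed fails the run):
1. a first foot is dragged across the tape, held by the fingers and pressed on the tile with more than 3 N (((x of foot_a_mid in the frame of tile above 0 m and contact force between foot_a and tile above 3 N and contact force between foot_a and the fingers above 0.5 N and linear speed of foot_a above 0.005 m/s) or (x of foot_b_mid in the frame of tile above 0 m and contact force between foot_b and tile above 3 N and contact force between foot_b and the fingers above 0.5 N and linear speed of foot_b above 0.005 m/s) or (x of foot_c_mid in the frame of tile above 0 m and contact force between foot_c and tile above 3 N and contact force between foot_c and the fingers above 0.5 N and linear speed of foot_c above 0.005 m/s))), for 0.1 s.
2. a second foot is dragged across in the same way, the first standing beyond the tape ((((x of foot_a_mid in the frame of tile above 0 m and contact force between foot_a and tile above 3 N and contact force between foot_a and the fingers above 0.5 N and linear speed of foot_a above 0.005 m/s) and x of any of foot_b_mid, foot_c_mid in the frame of tile above 0.03 m) or ((x of foot_b_mid in the frame of tile above 0 m and contact force between foot_b and tile above 3 N and contact force between foot_b and the fingers above 0.5 N and linear speed of foot_b above 0.005 m/s) and x of any of foot_a_mid, foot_c_mid in the frame of tile above 0.03 m) or ((x of foot_c_mid in the frame of tile above 0 m and contact force between foot_c and tile above 3 N and contact force between foot_c and the fingers above 0.5 N and linear speed of foot_c above 0.005 m/s) and x of any of foot_a_mid, foot_b_mid in the frame of tile above 0.03 m))), for 0.1 s.
3. the third foot is dragged across in the same way, the other two standing beyond the tape ((((x of foot_a_mid in the frame of tile above 0 m and contact force between foot_a and tile above 3 N and contact force between foot_a and the fingers above 0.5 N and linear speed of foot_a above 0.005 m/s) and x of each of foot_b_mid, foot_c_mid in the frame of tile above 0.03 m) or ((x of foot_b_mid in the frame of tile above 0 m and contact force between foot_b and tile above 3 N and contact force between foot_b and the fingers above 0.5 N and linear speed of foot_b above 0.005 m/s) and x of each of foot_a_mid, foot_c_mid in the frame of tile above 0.03 m) or ((x of foot_c_mid in the frame of tile above 0 m and contact force between foot_c and tile above 3 N and contact force between foot_c and the fingers above 0.5 N and linear speed of foot_c above 0.005 m/s) and x of each of foot_a_mid, foot_b_mid in the frame of tile above 0.03 m))), for 0.1 s.
At the end, for the whole second after the job is handed in: Upright, at rest, sole down: the least grippy foot in the red tray, the grippiest in the blue (centre within 45 mm of the tray's along each side), the third on the tile, its centre 35 mm or more beyond the tape's middle. (The judge tells them by weight, a few grams apart.) ((((x of foot_a_mid in the frame of tray_red between -0.045 and 0.045 m and y of foot_a_mid in the frame of tray_red between -0.045 and 0.045 m and z of foot_a_mid in the frame of tray_red between 0.025 and 0.037 m and angle between foot_a_mid's own z axis and vertical below 0.1 rad and linear speed of foot_a below 0.01 m/s) and contact force between foot_a and tray_red below 1.432 N) or ((x of foot_b_mid in the frame of tray_red between -0.045 and 0.045 m and y of foot_b_mid in the frame of tray_red between -0.045 and 0.045 m and z of foot_b_mid in the frame of tray_red between 0.025 and 0.037 m and angle between foot_b_mid's own z axis and vertical below 0.1 rad and linear speed of foot_b below 0.01 m/s) and contact force between foot_b and tray_red below 1.432 N) or ((x of foot_c_mid in the frame of tray_red between -0.045 and 0.045 m and y of foot_c_mid in the frame of tray_red between -0.045 and 0.045 m and z of foot_c_mid in the frame of tray_red between 0.025 and 0.037 m and angle between foot_c_mid's own z axis and vertical below 0.1 rad and linear speed of foot_c below 0.01 m/s) and contact force between foot_c and tray_red below 1.432 N)) and (((x of foot_a_mid in the frame of tray_blue between -0.045 and 0.045 m and y of foot_a_mid in the frame of tray_blue between -0.045 and 0.045 m and z of foot_a_mid in the frame of tray_blue between 0.025 and 0.037 m and angle between foot_a_mid's own z axis and vertical below 0.1 rad and linear speed of foot_a below 0.01 m/s) and contact force between foot_a and tray_blue above 1.511 N) or ((x of foot_b_mid in the frame of tray_blue between -0.045 and 0.045 m and y of foot_b_mid in the frame of tray_blue between -0.045 and 0.045 m and z of foot_b_mid in the frame of tray_blue between 0.025 and 0.037 m and angle between foot_b_mid's own z axis and vertical below 0.1 rad and linear speed of foot_b below 0.01 m/s) and contact force between foot_b and tray_blue above 1.511 N) or ((x of foot_c_mid in the frame of tray_blue between -0.045 and 0.045 m and y of foot_c_mid in the frame of tray_blue between -0.045 and 0.045 m and z of foot_c_mid in the frame of tray_blue between 0.025 and 0.037 m and angle between foot_c_mid's own z axis and vertical below 0.1 rad and linear speed of foot_c below 0.01 m/s) and contact force between foot_c and tray_blue above 1.511 N)) and (((x of foot_a_mid in the frame of tile between 0.035 and 0.14 m and y of foot_a_mid in the frame of tile between -0.18 and 0.18 m and z of foot_a_mid in the frame of tile between 0.036 and 0.048 m and angle between foot_a_mid's own z axis and vertical below 0.1 rad and linear speed of foot_a below 0.01 m/s) and contact force between foot_a and tile above 1 N) or ((x of foot_b_mid in the frame of tile between 0.035 and 0.14 m and y of foot_b_mid in the frame of tile between -0.18 and 0.18 m and z of foot_b_mid in the frame of tile between 0.036 and 0.048 m and angle between foot_b_mid's own z axis and vertical below 0.1 rad and linear speed of foot_b below 0.01 m/s) and contact force between foot_b and tile above 1 N) or ((x of foot_c_mid in the frame of tile between 0.035 and 0.14 m and y of foot_c_mid in the frame of tile between -0.18 and 0.18 m and z of foot_c_mid in the frame of tile between 0.036 and 0.048 m and angle between foot_c_mid's own z axis and vertical below 0.1 rad and linear speed of foot_c below 0.01 m/s) and contact force between foot_c and tile above 1 N))); the robot touches nothing.
It fails at once if a foot is pressed on the tile with more than 25 N (contact force between any of foot_a, foot_b, foot_c and tile above 25 N).
It fails at once if a foot is lifted 10 mm or more off the tile before all three have been dragged across the tape ((z of foot_a_mid in the frame of tile above 0.052 m and (distance of foot_a_mid from where it was at the start of the episode below 0.08 m or (x of foot_b_mid in the frame of tile below 0.03 m and contact force between foot_b and tile above 0.2 N) or (x of foot_c_mid in the frame of tile below 0.03 m and contact force between foot_c and tile above 0.2 N))) or (z of foot_b_mid in the frame of tile above 0.052 m and (distance of foot_b_mid from where it was at the start of the episode below 0.08 m or (x of foot_a_mid in the frame of tile below 0.03 m and contact force between foot_a and tile above 0.2 N) or (x of foot_c_mid in the frame of tile below 0.03 m and contact force between foot_c and tile above 0.2 N))) or (z of foot_c_mid in the frame of tile above 0.052 m and (distance of foot_c_mid from where it was at the start of the episode below 0.08 m or (x of foot_a_mid in the frame of tile below 0.03 m and contact force between foot_a and tile above 0.2 N) or (x of foot_b_mid in the frame of tile below 0.03 m and contact force between foot_b and tile above 0.2 N)))).
It fails at once if a foot is tipped over (45 degrees) (angle between any of foot_a_mid, foot_b_mid, foot_c_mid's own z axis and vertical above 0.785 rad).
It fails at once if a foot is dropped or flung (faster than 0.5 m/s out of the fingers) ((linear speed of foot_a above 0.5 m/s and contact force between foot_a and the fingers below 0.05 N) or (linear speed of foot_b above 0.5 m/s and contact force between foot_b and the fingers below 0.05 N) or (linear speed of foot_c above 0.5 m/s and contact force between foot_c and the fingers below 0.05 N)).
It fails at once if the wheel, the tape roll or the screwdriver is moved by more than 20 mm (distance of any of wheel, tape_roll, screwdriver from where it was at the start of the episode above 0.02 m).
It also fails if it takes over 72 s, if anything falls off the work surface, if the arm or the gripper's body presses on something with over 40 N, if the wrist force passes 120 N, or if a joint passes its speed limit or range.

## Working session

There is one attempt and no reset: what is moved stays moved. The work goes in short steps, Python scripts to look and compute and a tool call to move; the robot and the scene stay as the last step left them, time stands still between calls to the robot, and variables do not carry over. Pictures are saved under pics/ and viewed, and the job is handed in when it is done.

Besides the shell and the picture viewer there is one more tool, called as name(argument=value, ...), one argument or row to a line, values as JSON. arm_command: Moves the arm, as the interface text tells. Its arguments: {"type":"object","properties":{"deltas":{"type":"array","items":{"type":"array"}},"grip_force":{"type":"number"}},"required":["deltas"]}

```bash
mkdir -p pics; cat > h.py <<'E'
import numpy as np, cv2
from workcell import env, cams
def save(f,n,crop=None,s=1):
    im=cv2.cvtColor(f["img"],cv2.COLOR_RGB2BGR)
    if crop: x0,y0,x1,y1=crop; im=im[y0:y1,x0:x1]
    if s!=1: im=cv2.resize(im,None,fx=s,fy=s,interpolation=cv2.INTER_CUBIC)
    cv2.imwrite("pics/"+n+".png",im)
def back(f,uv,z):
    K=np.array(f["K"],float);R,_=cv2.Rodrigues(np.array(f["rvec"],float));t=np.array(f["tvec"],float).reshape(3)
    uv=np.atleast_2d(np.array(uv,float))
    d=np.linalg.solve(K,np.c_[uv,np.ones(len(uv))].T)
    d=(R.T@d).T; c=-R.T@t
    s=(z-c[2])/d[:,2]
    return c+s[:,None]*d
def proj(f,P):
    p,_=cv2.projectPoints(np.atleast_2d(np.array(P,float)),np.array(f["rvec"],float),np.array(f["tvec"],float),np.array(f["K"],float),None)
    return p.reshape(-1,2)
E
python3 - <<'E'
from h import *
for n in("top","side"):
    f=cams.grab_frame(n); save(f,n+"0",s=1.4)
    for t in("tile","foot_a_mid","tray_red","tray_blue","wheel","tape_roll","screwdriver"):
        for r in cams.silhouettes(f,t): print(n,t,round(r["conf"],2),np.round(r["centre"]),r["region"].sum())
print(env.state(),env.tip_reach)
E
```

```text
top tile 0.72 [284. 226.] 17539
top tile 0.4 [224. 254.] 769
top tray_red 0.89 [145. 240.] 3435
top tray_blue 0.86 [437. 223.] 3446
top wheel 0.64 [427. 149.] 1513
top tape_roll 0.9 [128. 154.] 831
top screwdriver 0.75 [301. 120.] 596
side tile 0.81 [281. 250.] 8319
side foot_a_mid 0.8 [333. 222.] 483
side tray_red 0.72 [271. 333.] 3961
side tray_red 0.45 [307. 272.] 669
side tray_blue 0.69 [310. 179.] 933
side wheel 0.93 [259. 173.] 544
side wheel 0.59 [306. 272.] 689
side tape_roll 0.72 [186. 336.] 1340
side screwdriver 0.48 [204. 217.] 235
{'time_s': 0.8, 'qpos': array([-7.47697153e+01,  1.83084613e+01,  8.96399442e+01, -2.15230643e-04,
        7.20411253e+01, -1.14775777e+00]), 'qvel': array([ 0.07980031, -0.08937913,  0.00341939,  0.03546208, -0.00066355,
       -0.0153871 ]), 'effort': array([ 4.27322302e-04, -4.12295079e+01, -2.32217914e+01,  7.30130053e-02,
        3.76181595e-02,  2.99686735e-05]), 'ee_pos': array([ 162.12344264, -551.69787668,  187.30402252]), 'ee_rot': array([ 87.73179947,  89.98952876, -75.89009168]), 'force': array([ 0.19966577, -0.13619055, -0.11104257]), 'torque': array([-0.04236665,  0.03247387,  0.03747516]), 'gripper_width': 91.17049112137722} 11.0
```

View pics/top0.png

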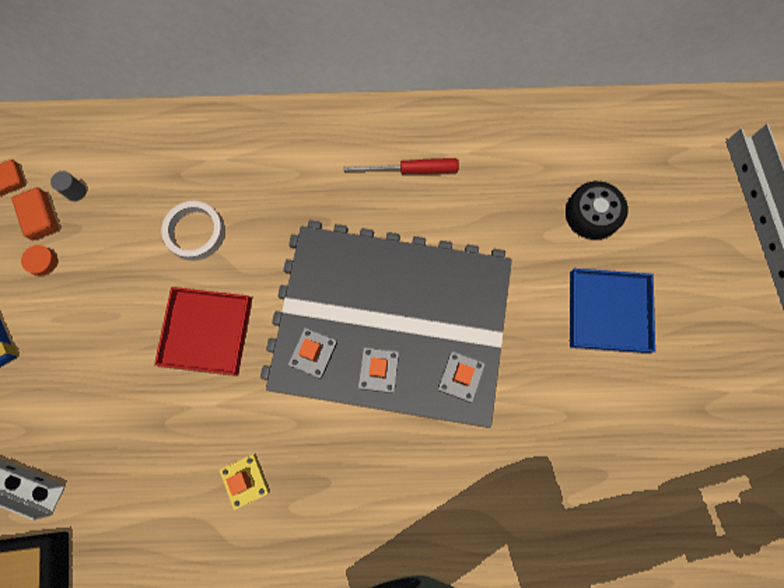

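View pics/side0.png

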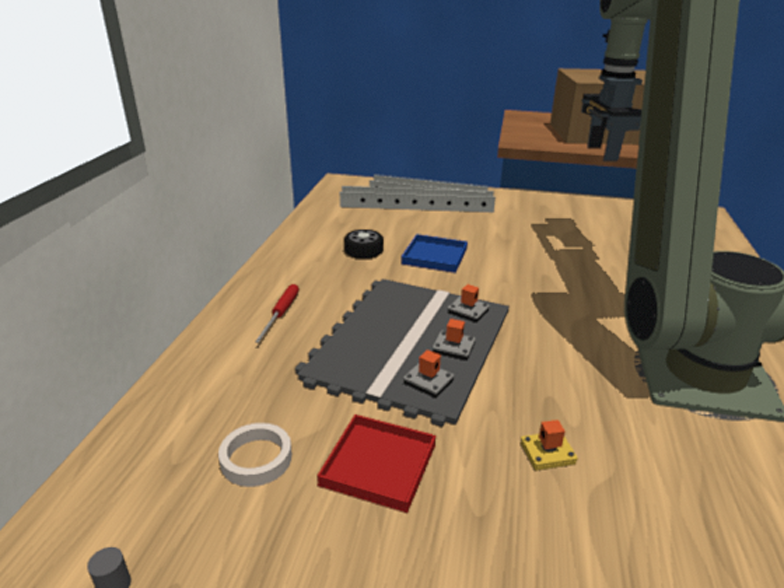

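The top view shows the tile with three grey-plated feet, their lugs at about (222,250), (270,263) and (332,267) px in the original picture. There is also a yellow-plated look-alike off the tile at (172,345), which I'll leave alone. The feet meant are the three on the tile.

```bash
cat > loc.py <<'E'
from h import *
from scipy.optimize import minimize
def orange(f):
    h=cv2.cvtColor(f["img"],cv2.COLOR_RGB2HSV); return ((h[...,0]<16)&(h[...,1]>150)&(h[...,2]>90))
def boxmask(f,x,y,yaw,sx,sy,z0,z1,up=4):
    c,s=np.cos(yaw),np.sin(yaw)
    P=[(x+a*c-b*s,y+a*s+b*c,z) for a in(-sx/2,sx/2) for b in(-sy/2,sy/2) for z in(z0,z1)]
    p=proj(f,P); return cv2.convexHull(((p+0.5)*up*16-8).astype(np.int32))
def fit(fs,masks,x,y,yaw,sx,sy,z0,z1,yawfree=True):
    up=4
    big=[cv2.resize(m.astype(np.uint8),None,fx=up,fy=up,interpolation=cv2.INTER_LINEAR)>0 for m in masks]
    def cost(q):
        t=0
        for f,b in zip(fs,big):
            m=np.zeros(b.shape,np.uint8); cv2.fillConvexPoly(m,boxmask(f,q[0],q[1],q[2]/100 if yawfree else yaw,sx,sy,z0,z1,up),1,shift=4)
            t+=1-(b&(m>0)).sum()/max(1,(b|(m>0)).sum())
        return t
    r=minimize(cost,[x,y,yaw*100],method="Nelder-Mead",options=dict(initial_simplex=[[x+4,y,yaw*100],[x,y+4,yaw*100],[x-4,y-4,yaw*100],[x,y,yaw*100+10]],maxiter=200))
    return r.x[0],r.x[1],r.x[2]/100,r.fun
E
python3 - <<'E'
from loc import *
f=cams.grab_frame("top"); g=cams.grab_frame("side")
s=1/1.4
cs=np.array([(491,427),(511,259),(301,226),(267,390)])*s
w=back(f,cs,15)[:,:2]; print("tile corners",np.round(w,1))
e=w[1]-w[0]; e2=w[3]-w[0]; print(np.linalg.norm(e),np.linalg.norm(e2),np.arctan2(e[1],e[0]),np.arctan2(-e2[0],e2[1]))
im=f["img"].astype(int); m=(im.min(2)>170)
n,l,st,c=cv2.connectedComponentsWithStats(m.astype(np.uint8))
for i in range(1,n):
    if st[i,4]>300:
        r=cv2.minAreaRect(np.argwhere(l==i)[:,::-1].astype(np.float32)); b=back(f,cv2.boxPoints(r),15); print(c[i],st[i,4],np.round(b[:,:2],1), np.round(back(f,c[i],15)))
for t in("tray_red","tray_blue"):
    q=cams.silhouettes(f,t)[0]; r=cv2.minAreaRect(np.argwhere(q["region"])[:,::-1].astype(np.float32))
    b=back(f,cv2.boxPoints(r),22)[:,:2]; print(t,np.round(b,1),b.mean(0))
q=cams.silhouettes(f,"foot_a_mid"); print([(np.round(a["centre"]),a["conf"]) for a in q])
q=cams.silhouettes(g,"foot_a_mid"); print([(np.round(a["centre"]),a["conf"]) for a in q])
for nm in("wheel","tape_roll","screwdriver"):
    q=cams.silhouettes(f,nm); print(nm,[np.round(back(f,a["centre"],15),0) for a in q[:1]])
for F in(f,g):
    m=orange(F); n,l,st,c=cv2.connectedComponentsWithStats(m.astype(np.uint8))
    print([(np.round(c[i]),st[i,4]) for i in range(1,n) if st[i,4]>40])
save(f,"topz",(180,150,380,320),4)
E
```

```text
tile corners [[ 346.5 -132.9]
 [ 618.6 -184.3]
 [ 687.   166.4]
 [ 413.1  217.3]]
276.8735246723386 356.4697639286645 -0.1867744616117629 -0.1877930076991326
[135.89804772 163.0021692 ] 461 [[738.2 404.5]
 [735.4 308.4]
 [639.8 304.2]
 [642.5 398.1]] [[688. 354.  15.]]
[280.29444105 229.9908369 ] 1637 [[ 539.6  196.2]
 [ 563.7  192.9]
 [ 495.2 -161.6]
 [ 471.9 -156.3]] [[517.  16.  15.]]
tray_red [[456.2 395.4]
 [591.9 383.3]
 [565.4 244.6]
 [431.4 261.3]] [511.24041222 321.15058537]
tray_blue [[ 596.8 -278.1]
 [ 592.9 -415.9]
 [ 454.4 -397.5]
 [ 458.1 -264.4]] [ 525.57008567 -338.97953062]
[(array([328., 270.]), 0.95), (array([222., 252.]), 0.39)]
[(array([333., 219.]), 0.94)]
wheel [array([[ 698., -340.,   15.]])]
tape_roll [array([[720., 364.,  15.]])]
screwdriver [array([[787., -50.,  15.]])]
[(array([307., 118.]), np.int32(386)), (array([  6., 126.]), np.int32(264)), (array([ 23., 152.]), np.int32(718)), (array([ 26., 185.]), np.int32(377)), (array([145., 236.]), np.int32(3052)), (array([220., 249.]), np.int32(146)), (array([270., 262.]), np.int32(148)), (array([331., 267.]), np.int32(146)), (array([169., 345.]), np.int32(164))]
[(array([204., 213.]), np.int32(178)), (array([335., 210.]), np.int32(139)), (array([324., 236.]), np.int32(171)), (array([306., 259.]), np.int32(213)), (array([270., 330.]), np.int32(3618)), (array([394., 310.]), np.int32(272))]
```

View pics/topz.png

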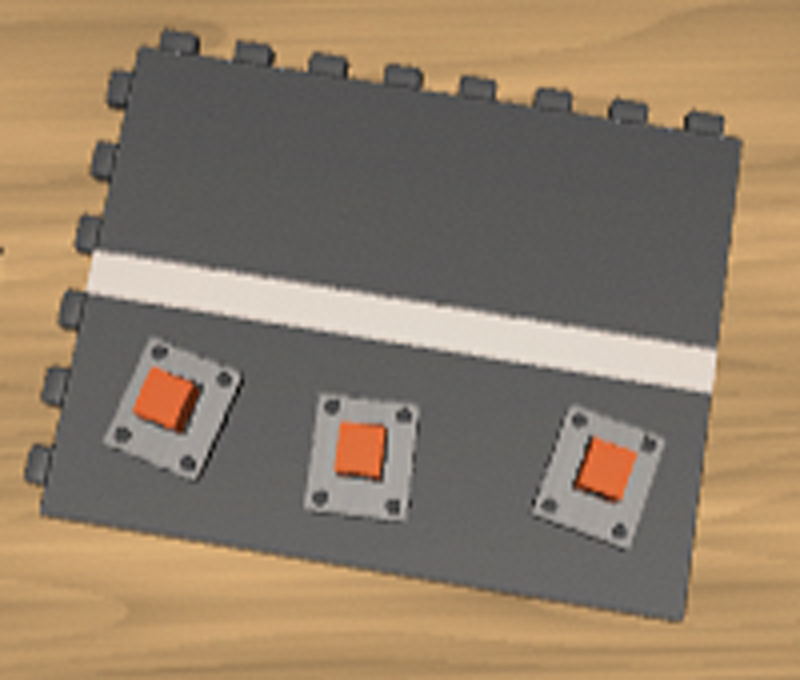

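The enlarged crop shows three grey-plated feet on the tile and no yellow one. I'll fit the lug poses next.

```bash
python3 - <<'E'
from loc import *
f=cams.grab_frame("top"); g=cams.grab_frame("side")
def comps(F):
    m=orange(F); n,l,st,c=cv2.connectedComponentsWithStats(m.astype(np.uint8)); return [(c[i],l==i) for i in range(1,n) if st[i,4]>40]
cf,cg=comps(f),comps(g)
pick=lambda cs,p:min(cs,key=lambda q:np.hypot(*(q[0]-p)))[1]
for tp,sp in(((220,249),(306,259)),((270,262),(324,236)),((331,267),(335,210))):
    x,y,_=back(f,tp,62)[0]
    mt,ms=pick(cf,np.array(tp)),pick(cg,np.array(sp))
    for y0 in(-.35,-.19,0):
        a=fit([f],[mt],x,y,y0,26,24,39,69); print("top",np.round(a,3),end=" ")
        a=fit([f,g],[mt,ms],x,y,y0,26,24,39,69); print("both",np.round(a,3))
        d=np.array(a[:2])-[517,16.5];t=-.187;print("   tile",d@[np.cos(t),np.sin(t)],d@[-np.sin(t),np.cos(t)])
    # plate yaw
    im=f["img"].astype(int); p=((im.min(2)>120)&(im.max(2)-im.min(2)<25))|mt
    n,l,st,c=cv2.connectedComponentsWithStats(p.astype(np.uint8)); i=l[tuple(np.round(tp[::-1]).astype(int))]
    b=back(f,cv2.boxPoints(cv2.minAreaRect(np.argwhere(l==i)[:,::-1].astype(np.float32))),29)[:,:2]
    e=[b[(k+1)%4]-b[k] for k in range(2)]; print("plate",np.round(b.mean(0),1),[(round(np.linalg.norm(v),1),round(np.arctan2(v[1],v[0]),3)) for v in e])
E
```

```text
top [ 4.70768e+02  1.45341e+02 -3.96000e-01  2.22000e-01] both [ 4.68741e+02  1.44582e+02 -3.43000e-01  4.32000e-01]
   tile -71.22944427060222 116.87679172851202
top [ 4.71132e+02  1.46582e+02 -4.20000e-01  2.24000e-01] both [ 4.68821e+02  1.44435e+02 -3.91000e-01  4.31000e-01]
   tile -71.12349838819694 116.74740652041683
top [ 4.71297e+02  1.46283e+02 -3.93000e-01  2.21000e-01] both [ 4.68643e+02  1.44422e+02 -3.30000e-01  4.32000e-01]
   tile -71.2965735420769 116.70149209195209
plate [469.6 144.9] [(np.float64(66.1), np.float64(-0.409)), (np.float64(55.6), np.float64(-2.017))]
top [ 4.39304e+02  4.06310e+01 -5.80000e-02  1.35000e-01] both [ 4.38916e+02  4.05400e+01 -2.90000e-02  2.76000e-01]
   tile -81.19230926537735 9.104271111172137
top [ 4.39909e+02  4.03850e+01 -1.00000e-01  1.38000e-01] both [ 4.39015e+02  4.05860e+01 -3.30000e-02  2.78000e-01]
   tile -81.10370958747335 9.16730729697224
top [ 4.40075e+02  4.04430e+01 -2.90000e-02  1.35000e-01] both [ 4.38963e+02  4.10230e+01 -2.00000e-02  2.82000e-01]
   tile -81.23587514657538 9.587402449733995
plate [439.8  40.3] [(np.float64(64.3), np.float64(-0.146)), (np.float64(56.9), np.float64(-1.732))]
top [ 4.26876e+02 -8.97730e+01 -3.65000e-01  1.98000e-01] both [ 4.25122e+02 -8.90060e+01 -3.55000e-01  4.11000e-01]
   tile -70.66124390669673 -120.74835218153873
top [ 4.26308e+02 -8.96150e+01 -3.99000e-01  1.98000e-01] both [ 4.23846e+02 -8.90800e+01 -1.99000e-01  4.38000e-01]
   tile -71.90179754532265 -121.0578780121914
top [ 4.25665e+02 -8.96940e+01 -4.29000e-01  1.92000e-01] both [ 4.2486e+02 -8.8691e+01 -3.7700e-01  4.0900e-01]
   tile -70.97770112913967 -120.4875428239615
plate [425.7 -89.4] [(np.float64(64.9), np.float64(-0.385)), (np.float64(56.2), np.float64(-1.942))]
```

```bash
python3 - <<'E'
from h import *
from scipy.spatial.transform import Rotation as Ro
s=env.state(); R=Ro.from_euler("xyz",s["ee_rot"],degrees=True).as_matrix(); print(np.round(R,3)); a=np.arctan2(R[1,1],R[0,1]); print("jaw",a)
for n,p,y in(("L",(469.8,145),-.4),("M",(439.4,40.5),-.1),("R",(425.5,-89.3),-.385)):
    t=(y+np.pi/2-a+np.pi/2)%np.pi-np.pi/2
    print(n,np.round([p[0]-s["ee_pos"][0],p[1]-s["ee_pos"][1]],1),"turn",round(t,3), t-np.pi if t>0 else t+np.pi)
E
```

```text
[[ 0.     0.282 -0.959]
 [-0.    -0.959 -0.282]
 [-1.     0.    -0.   ]]
jaw -1.2849440064585096
L [307.7 696.7] turn -0.686 2.455740333253406
M [277.3 592.2] turn -0.386 2.7557403332534065
R [263.4 462.4] turn -0.671 2.4707403332534064
```

arm_command(
  deltas=[
    [0.65,[26,46,-7],0.14],
    [0.65,[52,92,-14],0.28],
    [0.65,[78,138,-21],0.42],
    [0.65,[104,184,-28],0.56],
    [0.65,[130,230,-35],0.7],
    [0.65,[156,276,-42],0.84],
    [0.65,[182,322,-49],0.98],
    [0.65,[208,368,-56],1.12],
    [0.65,[234,414,-63],1.26],
    [0.65,[263.4,462.4,-70],1.4],
    [0.65,[263.4,462.4,-70],1.54],
    [0.65,[263.4,462.4,-70],1.68],
    [0.65,[263.4,462.4,-70],1.82],
    [0.65,[263.4,462.4,-70],1.96],
    [0.65,[263.4,462.4,-70],2.1],
    [0.65,[263.4,462.4,-70],2.24],
    [0.65,[263.4,462.4,-70],2.38],
    [0.65,[263.4,462.4,-70],2.47],
    [0.65,[263.4,462.4,-70],2.47],
  ],
  grip_force=40,
)

```text
time_s: 3.25
ee_pos: [425.6, -89.3, 117.4]
ee_rot: [21.8, 90.0, -0.4]
force: [-0.4, 0.1, -0.6]
gripper_width: 59.2
```

arm_command(
  deltas=[
    [0.65,[0,0,-22],0],
    [0.65,[0,0,-44],0],
    [0.65,[0,0,-60],0],
    [0.65,[0,0,-66.5],0],
    [0.65,[0,0,-66.5],0],
  ],
)

```text
time_s: 3.75
ee_pos: [425.0, -89.2, 50.2]
ee_rot: [-174.7, 89.9, 163.1]
force: [0.5, 0.7, -0.2]
gripper_width: 59.1
```

```bash
python3 - <<'E'
from h import *
save(cams.grab_frame("side"),"s1",(260,150,420,270),5)
save(cams.grab_frame("top"),"t1",(270,200,400,320),5)
s=env.state();print(s["ee_pos"],s["force"],s["qpos"])
E
```

```text
[426.13714077 -89.43014479  51.35723423] [-0.63111789  0.07904948 -0.45638524] [-1.33705226e+01  1.41400462e+01  1.18389529e+02  7.94054740e-03
  4.74024433e+01 -8.12340659e+01]
```

View pics/s1.png

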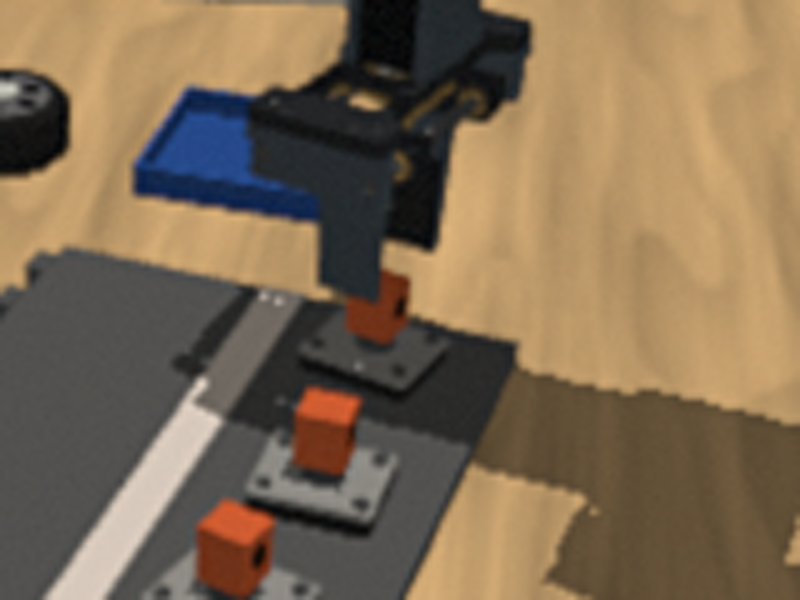

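View pics/t1.png

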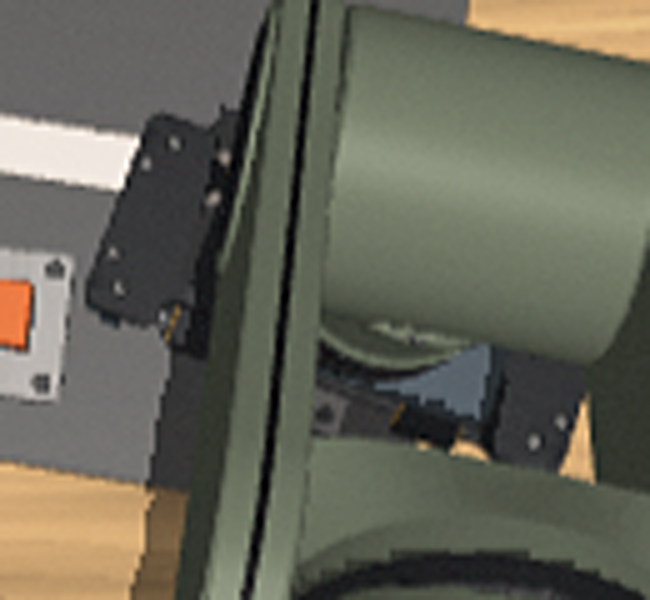

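The side crop shows the near finger left of the lug at about (345,210) px, and the jaws straddle the lug. Next I'll close the gripper.

arm_command(
  deltas=[
    [0,[0,0,0],0],
    [0,[0,0,0],0],
    [0,[0,0,0],0],
    [0,[0,0,0],0],
    [0,[0,0,0],0],
    [0,[0,0,0],0],
  ],
)

```text
time_s: 4.45
ee_pos: [425.5, -89.3, 50.8]
ee_rot: [69.4, 90.0, 47.3]
force: [0.2, 0.4, -0.1]
gripper_width: 14.1
```

```bash
python3 - <<'E'
from h import *
s=env.state();print(s["ee_pos"],s["force"],s["torque"],s["gripper_width"])
E
```

```text
[425.49484534 -89.28235982  50.82628218] [ 0.15630786  0.37123169 -0.08717491] [ 0.10204813 -0.1739425   0.02353735] 14.097662418324296
```

arm_command(
  deltas=[
    [0,[0,0,0],0],
  ],
)

```text
time_s: 4.55
ee_pos: [425.5, -89.3, 50.8]
ee_rot: [131.2, 90.0, 109.1]
force: [0.0, 1.1, 0.1]
gripper_width: 6.4
```

```bash
python3 - <<'E'
from h import *
save(cams.grab_frame("side"),"s2",(280,150,400,240),6)
s=env.state();print(s["ee_pos"],s["force"],s["gripper_width"])
E
```

```text
[425.50664464 -89.2920032   50.75429235] [-0.00559351  0.64213771 -0.17751502] 2.5920063520962224
```

View pics/s2.png

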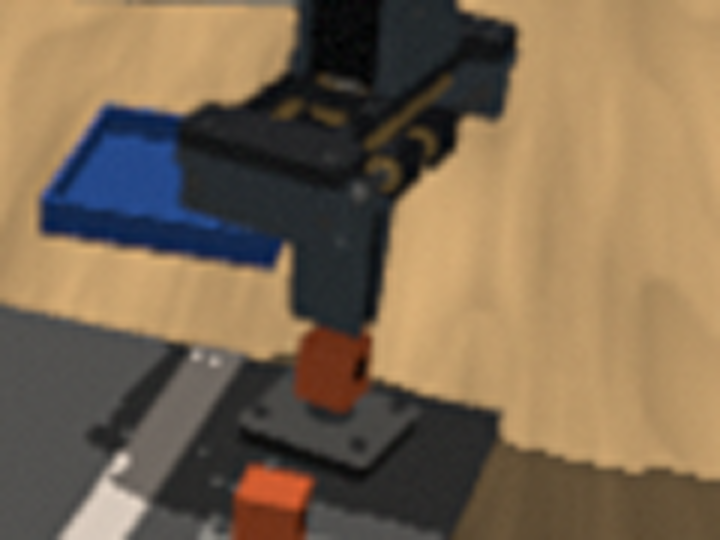

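```bash
python3 - <<'E'
from loc import *
g=cams.grab_frame("side"); s=env.state(); p=s["ee_pos"]
P=[[425.5,-89.3,40],[425.5,-89.3,69],[425.5,-89.3,39],[425.5,-89.3,29],p]
q=proj(g,P); print(q, (q-[280,150])*6)
f=cams.grab_frame("top"); print(f["tvec"],g["tvec"])
for F in(f,g):
  R,_=cv2.Rodrigues(np.array(F["rvec"],float)); print(-R.T@np.array(F["tvec"]).ravel())
E
```

```text
[[334.09751068 214.09759622]
 [334.94723085 204.90771804]
 [334.06860676 214.41019742]
 [333.7809962  217.52075791]
 [334.4157853  210.71804662]] [[324.58506409 384.58557734]
 [329.68338507 329.44630827]
 [324.41164055 386.4611845 ]
 [322.68597722 405.12454748]
 [326.4947118  364.30827969]]
[ 29.4505157  539.73510209 820.0156902 ] [ 529.2102638   128.33056335 1029.33035934]
[336.96863986  15.34693695 922.40102599]
[378.538479   901.53917092 632.44681094]
```

```bash
python3 - <<'E'
from loc import *
g=cams.grab_frame("side"); f=cams.grab_frame("top")
j=np.array([.282,-.959,0]); p=np.array([162.1,-551.7,187.3])
for k in(-50,0,50): print(np.round(proj(g,[p+k*j+[0,0,-11],p+k*j+[0,0,40]])*1.4))
save(g,"s3",(310,180,360,230),12)
print(env.state()["ee_pos"],env.state()["ee_rot"],env.state()["gripper_width"])
im=cv2.imread("pics/side0.png")[80:200,540:680]; cv2.imwrite("pics/s0c.png",cv2.resize(im,None,fx=5,fy=5))
print(dir(env),dir(cams))
E
```

```text
[[607. 175.]
 [611. 154.]]
[[599. 168.]
 [603. 147.]]
[[591. 161.]
 [595. 141.]]
[425.48804679 -89.28830279  50.75566097] [125.92333029  89.99242092 103.81643759] 0.5518023521588732
['Unreachable', '__class__', '__delattr__', '__dict__', '__dir__', '__doc__', '__eq__', '__format__', '__ge__', '__getattribute__', '__getstate__', '__gt__', '__hash__', '__init__', '__init_subclass__', '__le__', '__lt__', '__module__', '__ne__', '__new__', '__reduce__', '__reduce_ex__', '__repr__', '__setattr__', '__sizeof__', '__str__', '__subclasshook__', '__weakref__', 'job_done', 'state', 'tip_reach'] ['__class__', '__delattr__', '__dict__', '__dir__', '__doc__', '__eq__', '__format__', '__ge__', '__getattribute__', '__getstate__', '__gt__', '__hash__', '__init__', '__init_subclass__', '__le__', '__lt__', '__module__', '__ne__', '__new__', '__reduce__', '__reduce_ex__', '__repr__', '__setattr__', '__sizeof__', '__str__', '__subclasshook__', '__weakref__', 'grab_frame', 'silhouettes']
```

View pics/s3.png

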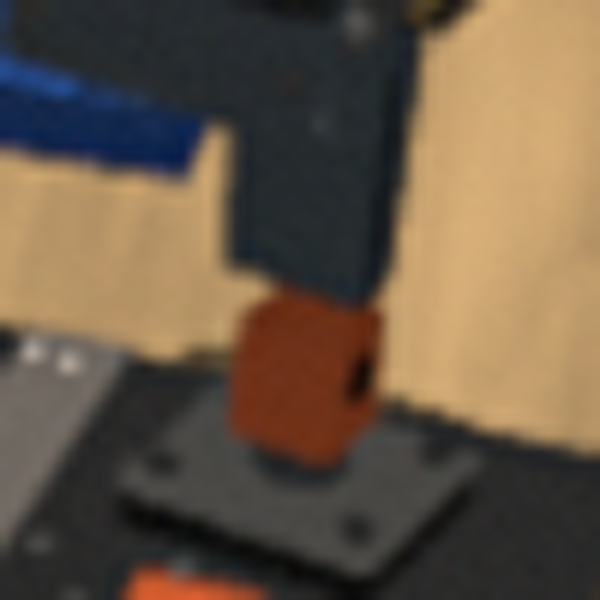

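View pics/s0c.png

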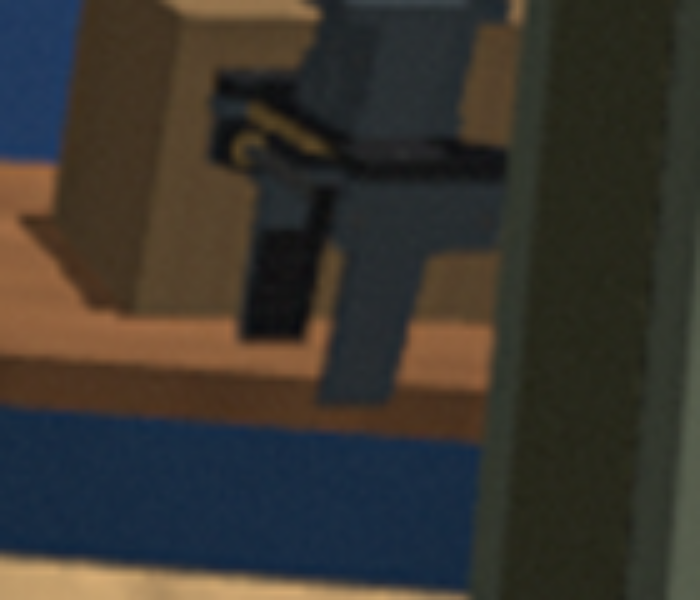

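The two views disagree with the commanded pose. The side crop shows the fingertips just above the lug top, at about (336,205) px, with the jaws shut on nothing. That puts the real tips about 30 mm higher than TCP z minus 11 mm implies. I'll measure the offset with a light touch on the lug top.

arm_command(
  deltas=[
    [0,[0,0,-1],0],
    [0,[0,0,-2],0],
    [0,[0,0,-2],0],
  ],
)

```text
time_s: 5.1
ee_pos: [425.4, -89.2, 48.6]
ee_rot: [175.4, 90.0, 153.3]
force: [0.4, 0.0, 0.2]
gripper_width: 0.1
```

arm_command(
  deltas=[
    [0,[0,0,-1],0],
    [0,[0,0,-2],0],
    [0,[0,0,-2],0],
  ],
)

```text
time_s: 5.4
ee_pos: [425.4, -89.3, 46.6]
ee_rot: [172.2, 90.0, 150.1]
force: [-0.8, 0.2, 0.4]
gripper_width: 0.6
```

arm_command(
  deltas=[
    [0,[0,0,-1],0],
    [0,[0,0,-2],0],
    [0,[0,0,-2],0],
  ],
)

```text
time_s: 5.7
ee_pos: [425.4, -89.3, 44.6]
ee_rot: [171.2, 90.0, 149.1]
force: [-0.9, 0.6, -0.6]
gripper_width: 0.0
```

```bash
python3 - <<'E'
from loc import *
g=cams.grab_frame("side")
save(g,"s4",(300,160,370,230),10)
s=env.state();print(s["ee_pos"],s["force"],s["gripper_width"])
E
```

```text
[425.43597967 -89.27619875  44.70014552] [-0.12212713 -0.81089627 -0.36688658] 0.16583888874380617
```

View pics/s4.png

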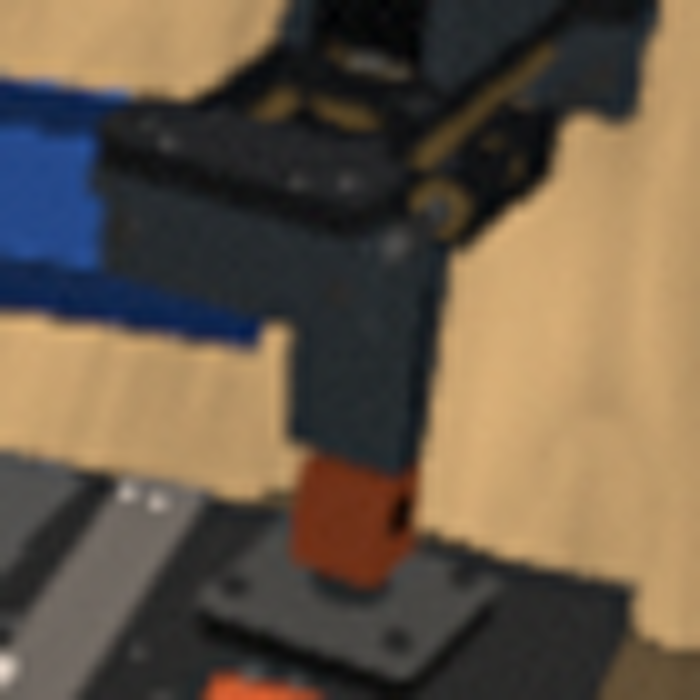

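```bash
python3 - <<'E'
from loc import *
from scipy.spatial.transform import Rotation as Ro
g=cams.grab_frame("side"); s=env.state(); R=Ro.from_euler("xyz",s["ee_rot"],degrees=True).as_matrix()
j=R[:,1]*np.sign(R[1,1]); k=np.array([j[1],-j[0],0]); p=s["ee_pos"]; print(j,k)
for z in(33.7,50,60,70,80,90): print(z,[np.round((proj(g,[[*(p+13.5*j+w*k)[:2],z]])[0]-[300,160])*10) for w in(-16,0,16)])
E
```

```text
[3.76264743e-01 9.26512190e-01 7.45007108e-05] [ 0.92651219 -0.37626474  0.        ]
33.7 [array([369., 600.]), array([316., 582.]), array([264., 564.])]
50 [array([374., 548.]), array([321., 531.]), array([268., 513.])]
60 [array([377., 516.]), array([324., 499.]), array([271., 481.])]
70 [array([380., 484.]), array([326., 467.]), array([274., 449.])]
80 [array([383., 451.]), array([329., 434.]), array([276., 417.])]
90 [array([386., 418.]), array([332., 401.]), array([279., 384.])]
```

arm_command(
  deltas=[
    [0,[0,0,-1],0],
    [0,[0,0,-2],0],
    [0,[0,0,-2],0],
  ],
)

```text
time_s: 6.1
ee_pos: [425.5, -89.3, 42.7]
ee_rot: [158.7, 90.0, 136.5]
force: [0.4, 0.0, 0.6]
gripper_width: 0.6
```

arm_command(
  deltas=[
    [0,[0,0,-1],0],
    [0,[0,0,-2],0],
    [0,[0,0,-2],0],
  ],
)

```text
time_s: 6.4
ee_pos: [425.5, -89.3, 41.0]
ee_rot: [52.0, 90.0, 29.9]
force: [-0.5, 0.2, 4.9]
gripper_width: 0.7
```

Contact came at TCP z of about 42.3, where the lug top is z 69. The real fingertips are therefore at TCP z + 26.7 mm, not −11 mm, and I'll use that offset from here on. I'll raise, open, and descend around the lug.

arm_command(
  deltas=[
    [0.2,[0,0,5],0],
    [0.65,[0,0,8],0],
    [0.65,[0,0,8],0],
    [0.65,[0,0,8],0],
    [0.65,[0,0,8],0],
    [0.65,[0,0,8],0],
    [0.65,[0,0,0],0],
    [0.65,[0,0,-10],0],
    [0.65,[0,0,-20],0],
    [0.65,[0,0,-26],0],
    [0.65,[0,0,-26],0],
  ],
)

```text
time_s: 7.5
ee_pos: [424.5, -89.0, 13.5]
ee_rot: [-173.3, 89.8, 164.6]
force: [-0.0, -0.2, -0.2]
gripper_width: 59.1
```

```bash
python3 - <<'E'
from loc import *
g=cams.grab_frame("side")
save(g,"s5",(290,160,370,230),10)
s=env.state();print(s["ee_pos"],s["force"],s["gripper_width"])
E
```

```text
[425.05134346 -89.18765061  14.10596914] [-0.34896564 -0.3101713   0.78251629] 58.991418559314205
```

View pics/s5.png

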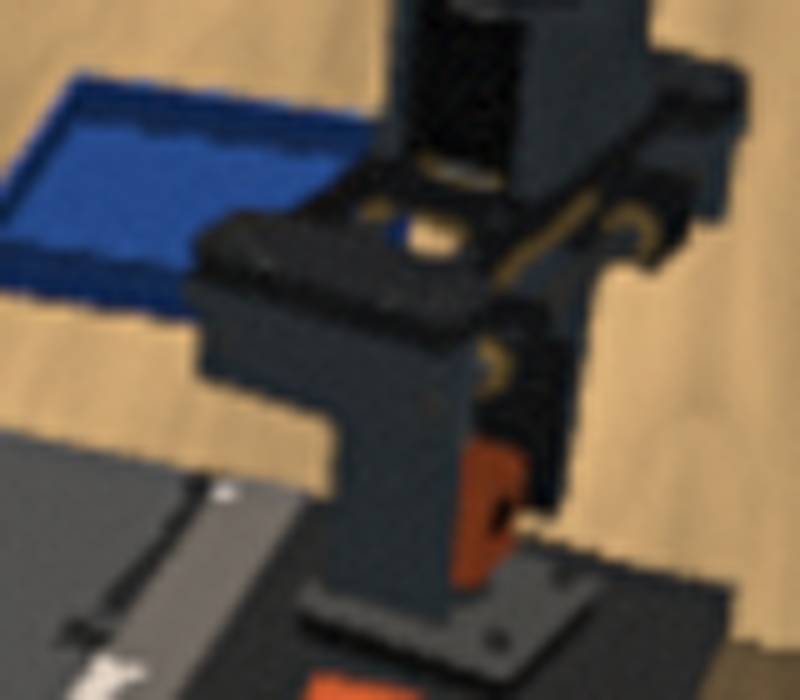

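The side crop shows the lug standing between the two fingers at about (339,211) px, with the tips well down its sides. Now I'll close.

arm_command(
  deltas=[
    [0,[0,0,0],0],
    [0,[0,0,0],0],
    [0,[0,0,0],0],
    [0,[0,0,0],0],
    [0,[0,0,0],0],
    [0,[0,0,0],0],
  ],
)

```text
time_s: 8.15
ee_pos: [425.6, -89.4, 15.0]
ee_rot: [1.1, 90.0, -21.0]
force: [-1.2, -0.7, 1.7]
gripper_width: 23.7
```

arm_command(
  deltas=[
    [0,[0,0,-1],0],
    [0,[0,0,-2],0],
    [0,[0,0,-2],0],
  ],
)

```text
time_s: 8.45
ee_pos: [425.6, -89.4, 13.0]
ee_rot: [0.7, 90.0, -21.4]
force: [-1.8, -0.4, 5.3]
gripper_width: 24.0
```

```bash
python3 - <<'E'
from loc import *
s=env.state();print(s["ee_pos"],s["force"],s["gripper_width"])
E
```

```text
[425.59548368 -89.38912454  13.0280483 ] [-1.80946203 -0.42111187  5.28853667] 24.002981737569183
```

arm_command(
  deltas=[
    [0,[0,0,-0.8],0],
    [0,[5.9,-1.1,-0.8],0],
    [0,[11.8,-2.2,-0.8],0],
    [0,[17.7,-3.3,-0.8],0],
    [0,[23.6,-4.4,-0.8],0],
    [0,[29.5,-5.5,-0.8],0],
    [0,[35.4,-6.6,-0.8],0],
  ],
)

```text
time_s: 9.15
ee_pos: [458.7, -95.3, 12.0]
ee_rot: [-173.9, 89.7, 164.0]
force: [-5.5, 1.8, 8.2]
gripper_width: 23.8
```

arm_command(
  deltas=[
    [0,[5.9,-1.1,0],0],
    [0,[11.8,-2.2,0],0],
    [0,[17.7,-3.3,0],0],
    [0,[23.6,-4.4,0],0],
    [0,[29.5,-5.5,0],0],
  ],
)

```text
time_s: 9.65
ee_pos: [488.3, -100.8, 12.1]
ee_rot: [-174.2, 89.7, 163.7]
force: [-5.7, 1.7, 8.4]
gripper_width: 23.7
```

arm_command(
  deltas=[
    [0,[5.9,-1.1,0],0],
    [0,[11.8,-2.2,0],0],
    [0,[17.7,-3.3,0],0],
    [0,[23.6,-4.4,0],0],
    [0,[29.5,-5.5,0],0],
  ],
)

```text
time_s: 10.15
ee_pos: [517.9, -106.3, 12.1]
ee_rot: [-173.9, 89.7, 164.0]
force: [-5.0, 1.5, 8.5]
gripper_width: 23.8
```

arm_command(
  deltas=[
    [0,[5.9,-1.1,0],0],
    [0,[11.8,-2.2,0],0],
    [0,[17.7,-3.3,0],0],
    [0,[23.6,-4.4,0],0],
    [0,[31.4,-5.9,0],0],
  ],
)

```text
time_s: 10.65
ee_pos: [549.1, -112.1, 12.1]
ee_rot: [-174.2, 89.7, 163.7]
force: [-5.3, 1.4, 8.0]
gripper_width: 23.7
```

```bash
python3 - <<'E'
from loc import *
save(cams.grab_frame("side"),"s6",(240,140,400,260),5)
s=env.state();print(s["time_s"],s["ee_pos"],s["force"],s["gripper_width"])
E
```

```text
10.7 [ 551.18134418 -112.56244318   12.36694538] [-3.56338736  0.73124212  7.63239109] 23.56268058613163
```

View pics/s6.png

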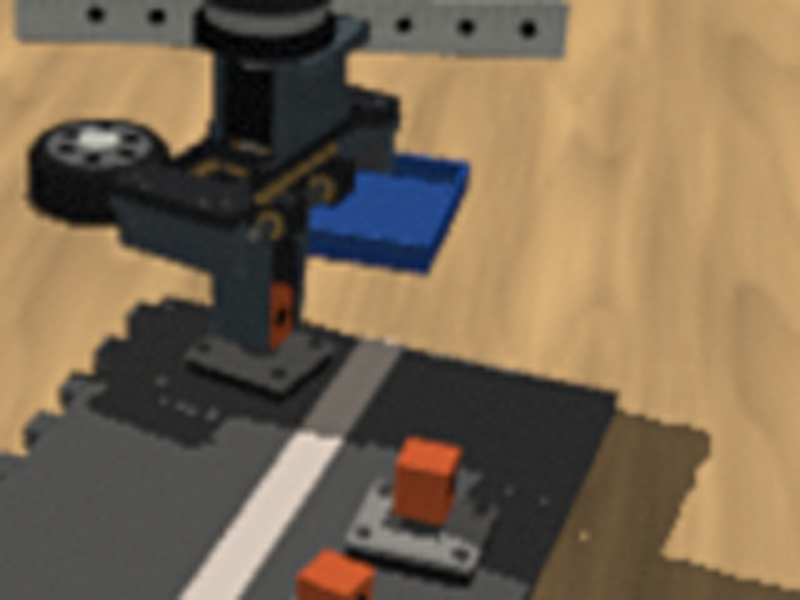

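Foot R is across at about tile x +57. Its pull was about 5.6 N against 8.3 N of press. I'll relax the press, release, and go over the middle foot.

arm_command(
  deltas=[
    [0,[0,0,1.5],0],
    [0,[0,0,3],0],
    [0.65,[0,0,3],0],
    [0.65,[0,0,3],0],
    [0.65,[0,0,3],0],
    [0.65,[0,0,3],0],
    [0.65,[0,0,25],0],
    [0.65,[0,0,50],0],
    [0.65,[-28,38,55],0.1],
    [0.65,[-56,76,55],0.2],
    [0.65,[-84,115,55],0.285],
    [0.65,[-112,153,55],0.285],
    [0.65,[-112,153,55],0.285],
    [0.65,[-112,153,55],0.285],
  ],
)

```text
time_s: 12.1
ee_pos: [439.2, 40.9, 67.2]
ee_rot: [0.7, 89.9, -4.9]
force: [0.3, -0.3, 0.8]
gripper_width: 59.2
```

```bash
python3 - <<'E'
from loc import *
save(cams.grab_frame("side"),"s7",(240,140,400,260),5)
s=env.state();print(s["time_s"],s["ee_pos"],s["ee_rot"],s["force"],s["gripper_width"])
E
```

```text
12.15 [440.0778484   40.22599461  67.2835829 ] [ 1.13456404 89.91083438 -4.59277739] [ 0.28582546  0.43159241 -0.22151644] 59.361174973814165
```

View pics/s7.png

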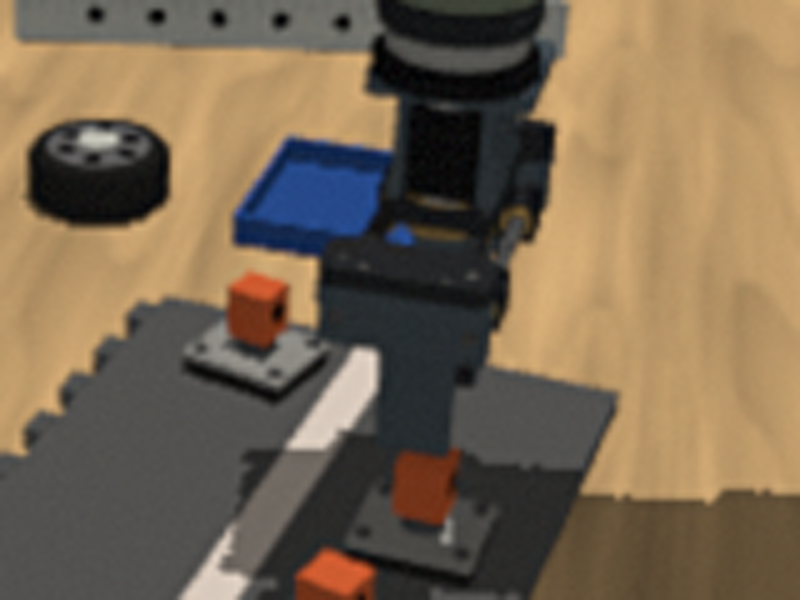

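The side crop shows foot R upright beyond the tape, and the gripper is over the middle foot's lug at about (325,237) px.

arm_command(
  deltas=[
    [0.65,[0,0,-20],0],
    [0.65,[0,0,-40],0],
    [0.65,[0,0,-52],0],
    [0.65,[0,0,-52],0],
    [0,[0,0,-52],0],
    [0,[0,0,-52],0],
    [0,[0,0,-52],0],
    [0,[0,0,-52],0],
    [0,[0,0,-52],0],
    [0,[0,0,-52],0],
    [0,[0,0,-53],0],
    [0,[0,0,-54],0],
    [0,[0,0,-54],0],
  ],
)

```text
time_s: 13.45
ee_pos: [439.7, 40.1, 13.4]
ee_rot: [0.7, 90.0, -5.1]
force: [-1.1, -0.5, 6.3]
gripper_width: 23.9
```

arm_command(
  deltas=[
    [0,[0,0,-0.5],0],
    [0,[5.9,-1.1,-0.5],0],
    [0,[11.8,-2.2,-0.5],0],
    [0,[17.7,-3.3,-0.5],0],
    [0,[23.6,-4.4,-0.5],0],
    [0,[29.5,-5.5,-0.5],0],
    [0,[35.4,-6.6,-0.5],0],
  ],
)

```text
time_s: 14.15
ee_pos: [469.3, 34.0, 11.9]
ee_rot: [-178.0, 89.4, 176.2]
force: [-9.4, 1.2, 10.8]
gripper_width: 23.7
```

arm_command(
  deltas=[
    [0,[5.9,-1.1,0],0],
    [0,[11.8,-2.2,0],0],
    [0,[17.7,-3.3,0],0],
    [0,[23.6,-4.4,0],0],
    [0,[29.5,-5.5,0],0],
  ],
)

```text
time_s: 14.65
ee_pos: [499.0, 28.6, 12.0]
ee_rot: [-179.0, 89.4, 175.2]
force: [-10.0, 1.3, 10.0]
gripper_width: 24.0
```

arm_command(
  deltas=[
    [0,[5.9,-1.1,0],0],
    [0,[11.8,-2.2,0],0],
    [0,[17.7,-3.3,0],0],
    [0,[23.6,-4.4,0],0],
    [0,[29.5,-5.5,0],0],
  ],
)

```text
time_s: 15.15
ee_pos: [528.7, 23.2, 12.1]
ee_rot: [-179.9, 89.4, 174.3]
force: [-9.5, 2.0, 10.6]
gripper_width: 23.9
```

arm_command(
  deltas=[
    [0,[5.9,-1.1,0],0],
    [0,[11.8,-2.2,0],0],
    [0,[17.7,-3.3,0],0],
    [0,[23.6,-4.4,0],0],
    [0,[29.5,-5.5,0],0],
    [0,[35.4,-6.6,0],0],
    [0,[41.3,-7.7,0],0],
  ],
)

```text
time_s: 15.85
ee_pos: [570.4, 15.6, 12.2]
ee_rot: [178.8, 89.4, 173.0]
force: [-9.6, 1.6, 10.0]
gripper_width: 23.9
```

```bash
python3 - <<'E'
from loc import *
s=env.state();print(s["time_s"],s["ee_pos"],s["force"],s["gripper_width"]); d=s["ee_pos"][:2]-np.array([517,16.5]);print(d@[.9826,-.186])
E
```

```text
15.85 [570.35764934  15.59323174  12.21274768] [-9.64401703  1.59696433 10.02598675] 23.888967006380255
52.59788514180815
```

Foot M pulls about 9.7 N at about 10.2 N of press, which is high grip. I'll release it and go to the left foot.

arm_command(
  deltas=[
    [0,[0,0,1.2],0],
    [0,[0,0,2.4],0],
    [0.65,[0,0,2.4],0],
    [0.65,[0,0,2.4],0],
    [0.65,[0,0,2.4],0],
    [0.65,[0,0,2.4],0],
    [0.65,[0,0,25],0],
    [0.65,[0,0,50],0],
    [0.65,[-26,32,54.5],-0.1],
    [0.65,[-52,65,54.5],-0.2],
    [0.65,[-78,97,54.5],-0.3],
    [0.65,[-105.5,130,54.5],-0.3],
    [0.65,[-105.5,130,54.5],-0.3],
    [0.65,[-105.5,130,54.5],-0.3],
  ],
)

```text
time_s: 17.25
ee_pos: [469.6, 145.4, 67.2]
ee_rot: [20.0, 89.9, -2.8]
force: [0.5, 0.2, -0.7]
gripper_width: 59.4
```

```bash
python3 - <<'E'
from loc import *
save(cams.grab_frame("side"),"s8",(220,160,380,280),5)
save(cams.grab_frame("top"),"t8",(180,150,380,320),4)
s=env.state();print(s["time_s"],s["ee_pos"],s["ee_rot"],s["force"],s["gripper_width"])
E
```

```text
17.35 [470.57497687 144.49049215  67.12282039] [26.05135906 89.93051832  3.06511347] [ 0.28449793  0.23336994 -0.61006421] 59.06766314936415
```

View pics/s8.png

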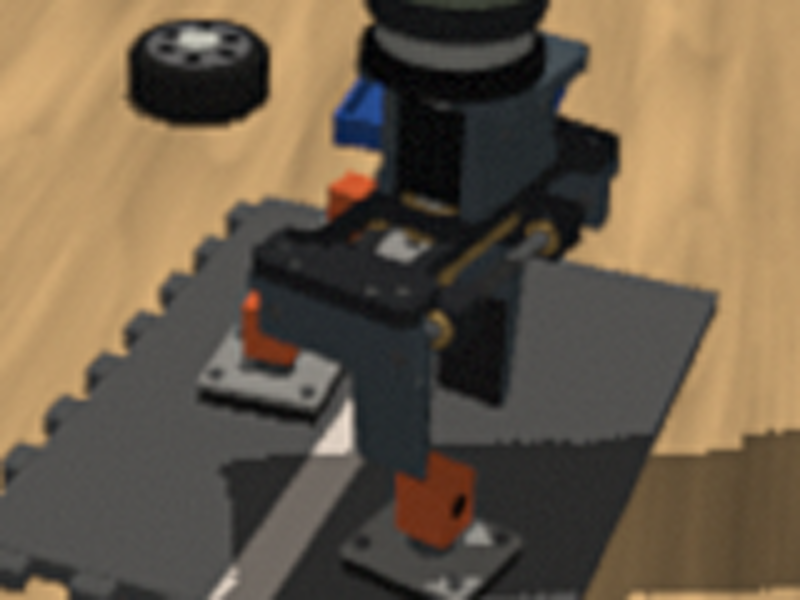

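View pics/t8.png

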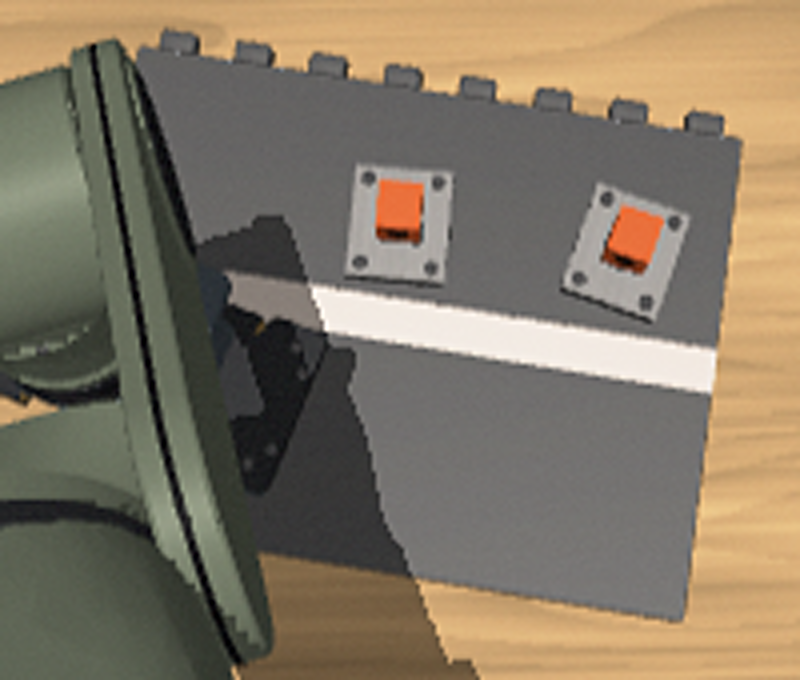

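Both views show feet M and R upright beyond the tape. The gripper is over the left foot's lug, about (306,260) px in the side view.

arm_command(
  deltas=[
    [0.65,[0,0,-20],0],
    [0.65,[0,0,-40],0],
    [0.65,[0,0,-52],0],
    [0.65,[0,0,-52],0],
    [0,[0,0,-52],0],
    [0,[0,0,-52],0],
    [0,[0,0,-52],0],
    [0,[0,0,-52],0],
    [0,[0,0,-52],0],
    [0,[0,0,-52],0],
    [0,[0,0,-53],0],
    [0,[0,0,-54.5],0],
    [0,[0,0,-54.5],0],
  ],
)

```text
time_s: 18.65
ee_pos: [469.7, 144.9, 12.9]
ee_rot: [28.3, 90.0, 5.3]
force: [-1.5, -0.9, 8.1]
gripper_width: 23.9
```

arm_command(
  deltas=[
    [0,[0,0,0],0],
    [0,[5.9,-1.1,0],0],
    [0,[11.8,-2.2,0],0],
    [0,[17.7,-3.3,0],0],
    [0,[23.6,-4.4,0],0],
    [0,[29.5,-5.5,0],0],
    [0,[35.4,-6.6,0],0],
  ],
)

```text
time_s: 19.35
ee_pos: [504.3, 138.6, 12.9]
ee_rot: [178.8, 89.9, 155.8]
force: [-3.1, 1.5, 7.8]
gripper_width: 23.2
```

arm_command(
  deltas=[
    [0,[5.9,-1.1,0],0],
    [0,[11.8,-2.2,0],0],
    [0,[17.7,-3.3,0],0],
    [0,[23.6,-4.4,0],0],
    [0,[29.5,-5.5,0],0],
  ],
)

```text
time_s: 19.85
ee_pos: [533.9, 133.2, 13.0]
ee_rot: [175.6, 89.9, 152.6]
force: [-4.4, 0.3, 7.2]
gripper_width: 23.6
```

arm_command(
  deltas=[
    [0,[5.9,-1.1,0],0],
    [0,[11.8,-2.2,0],0],
    [0,[17.7,-3.3,0],0],
    [0,[23.6,-4.4,0],0],
    [0,[29.5,-5.5,0],0],
  ],
)

```text
time_s: 20.35
ee_pos: [563.4, 127.7, 13.0]
ee_rot: [172.9, 89.9, 149.9]
force: [-3.1, 0.4, 7.0]
gripper_width: 23.8
```

arm_command(
  deltas=[
    [0,[5.9,-1.1,0],0],
    [0,[11.8,-2.2,0],0],
    [0,[17.7,-3.3,0],0],
    [0,[23.6,-4.4,0],0],
    [0,[29.5,-5.5,0],0],
    [0,[32,-6,0],0],
  ],
)

```text
time_s: 20.95
ee_pos: [595.8, 121.7, 13.1]
ee_rot: [149.8, 89.9, 126.8]
force: [-2.4, 0.3, 7.5]
gripper_width: 23.7
```

```bash
python3 - <<'E'
from loc import *
s=env.state();print(s["time_s"],s["ee_pos"],s["force"],s["gripper_width"]); d=s["ee_pos"][:2]-np.array([517,16.5]);print(d@[.9826,-.186])
E
```

```text
20.95 [595.81719537 121.68566103  13.08182674] [-2.43282003  0.31262906  7.51809776] 23.748382904298197
57.88124321893163
```

Measured pull over load (including the foot's weight):

| Foot | Pull / load | Grip |
|---|---|---|
| L | about 0.3 | least |
| R | about 0.55 | middle |
| M | about 0.83 | most |

So L goes in red, M in blue, and R stays. I'm still holding L, so I'll lift it and work out the tray centres.

arm_command(
  deltas=[
    [0,[0,0,3],0],
    [0,[0,0,8],0],
    [0,[0,0,20],0],
    [0,[0,0,40],0],
    [0,[0,0,50],0],
    [0,[0,0,50],0],
  ],
)

```text
time_s: 21.55
ee_pos: [597.2, 121.5, 64.4]
ee_rot: [34.8, 89.8, 11.9]
force: [0.4, -0.7, -2.1]
gripper_width: 24.2
```

```bash
python3 - <<'E'
from loc import *
f=cams.grab_frame("top")
from scipy.optimize import minimize
for t,x in(("tray_red",(511,321)),("tray_blue",(525,-339))):
    q=cams.silhouettes(f,t)
    if not q: print(t,"none");continue
    for y0 in(-.1,.1): print(t,q[0]["conf"],np.round(fit([f],[q[0]["region"]],*x,y0,130,130,0,22),2))
print(env.state()["ee_pos"],env.state()["force"],env.state()["gripper_width"])
save(cams.grab_frame("side"),"s9",s=1.4)
E
```

```text
tray_red 0.62 [ 5.1746e+02  3.2872e+02 -5.0000e-02  6.9000e-01]
tray_red 0.62 [5.2371e+02 3.3757e+02 1.0000e-01 6.9000e-01]
tray_blue 0.83 [ 5.2760e+02 -3.4125e+02 -1.1000e-01  3.0000e-02]
tray_blue 0.83 [ 5.2761e+02 -3.4102e+02 -1.1000e-01  3.0000e-02]
[595.25803765 121.17628556  61.82121091] [ 0.86202651  0.87803697 -1.52273918] 23.880119319809637
```

View pics/s9.png

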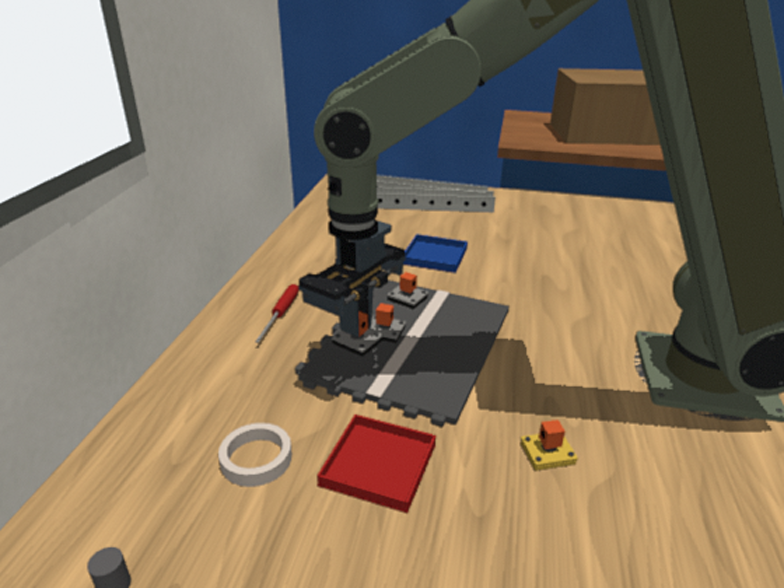

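```bash
python3 - <<'E'
from loc import *
f=cams.grab_frame("top"); g=cams.grab_frame("side")
b=back(f,np.array([(171,287),(252,296),(239,376),(156,366)])/1.4,22)[:,:2]; print(b,b.mean(0))
q=cams.silhouettes(g,"tray_red")[0]
print(q["conf"],np.round(fit([g],[q["region"]],511,321,.1,130,130,0,22),2),np.round(fit([g],[q["region"]],511,321,-.1,130,130,0,22),2))
E
```

```text
[[584.2673897  377.3689901 ]
 [565.32994477 243.97056783]
 [435.61257217 260.57355902]
 [455.03905097 393.02297813]] [510.0622394  318.73402377]
0.72 [ 5.1019e+02  3.2543e+02 -1.4000e-01  3.0000e-02] [ 5.1014e+02  3.2553e+02 -1.4000e-01  3.0000e-02]
```

arm_command(
  deltas=[
    [0,[-6,14,0],0],
    [0,[-15,35,0],0.05],
    [0,[-26,60,0],0.1],
    [0,[-37,86,0],0.15],
    [0,[-48,112,0],0.2],
    [0,[-59,138,0],0.25],
    [0,[-70,163,0],0.26],
    [0,[-79,184,0],0.26],
    [0,[-84,196,0],0.26],
    [0,[-86,200,0],0.26],
    [0,[-86,200,0],0.26],
    [0,[-86,200,-15],0.26],
    [0,[-86,200,-30],0.26],
    [0,[-86,200,-42],0.26],
    [0,[-86,200,-50],0.26],
    [0,[-86,200,-52],0.26],
    [0,[-86,200,-52],0.26],
  ],
)

```text
time_s: 23.6
ee_pos: [510.1, 321.1, 10.4]
ee_rot: [-152.6, 90.0, -160.7]
force: [0.3, 0.4, -1.9]
gripper_width: 23.7
```

```bash
python3 - <<'E'
from loc import *
save(cams.grab_frame("side"),"s10",(140,220,340,370),4)
print(env.state()["ee_pos"],env.state()["force"],env.state()["gripper_width"])
E
```

```text
[510.35792248 321.29946959  10.7901843 ] [ 0.23847361  0.09255218 -1.22667603] 23.94397402932555
```

View pics/s10.png

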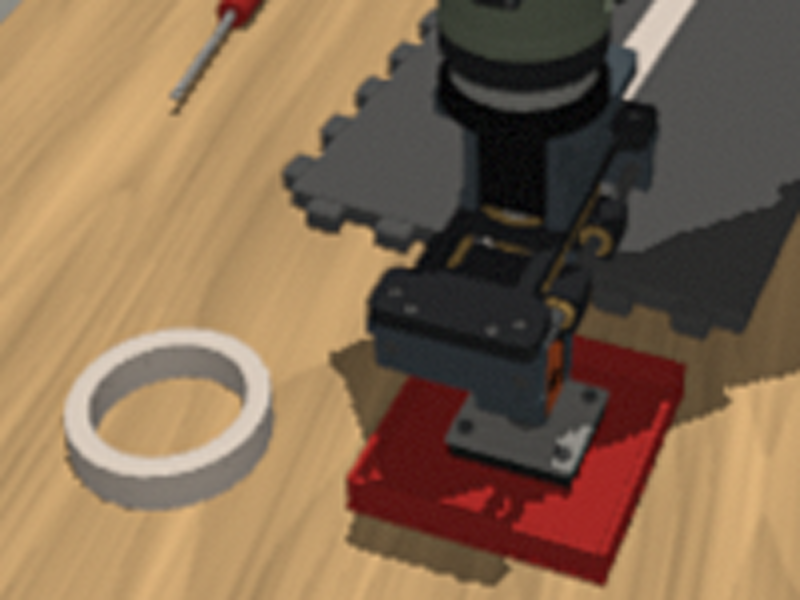

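The side crop shows the foot inside the red tray, well centred and just above the floor. I'll lower it until it touches.

arm_command(
  deltas=[
    [0,[0,0,-3],0],
    [0,[0,0,-5.5],0],
    [0,[0,0,-6.5],0],
    [0,[0,0,-7],0],
    [0,[0,0,-7],0],
  ],
)

```text
time_s: 24.15
ee_pos: [509.9, 321.4, 3.9]
ee_rot: [46.5, 90.0, 38.4]
force: [-1.2, -0.6, 2.9]
gripper_width: 23.9
```

arm_command(
  deltas=[
    [0,[0,0,0.6],0],
    [0.65,[0,0,0.6],0],
    [0.65,[0,0,0.6],0],
    [0.65,[0,0,0.6],0],
    [0.65,[0,0,0.6],0],
    [0.65,[0,0,20],0],
    [0.65,[0,0,45],0],
    [0.65,[0,0,65],0],
    [0.65,[0,0,65],0],
  ],
)

```text
time_s: 25.05
ee_pos: [511.9, 322.5, 71.3]
ee_rot: [39.8, 89.6, 31.7]
force: [0.6, -0.4, 0.2]
gripper_width: 59.5
```

```bash
python3 - <<'E'
from loc import *
f=cams.grab_frame("top"); g=cams.grab_frame("side")
save(f,"t11",s=1.4); save(g,"s11",(140,120,340,370),3)
s=env.state();print(s["ee_pos"],s["ee_rot"],s["time_s"])
for F in(f,g):
    m=orange(F); n,l,st,c=cv2.connectedComponentsWithStats(m.astype(np.uint8))
    print([(np.round(c[i]),st[i,4]) for i in range(1,n) if st[i,4]>40])
x,y=574,15
m=orange(f); n,l,st,c=cv2.connectedComponentsWithStats(m.astype(np.uint8))
p=proj(f,[[574,15,62]])[0]; i=min(range(1,n),key=lambda i:np.hypot(*(c[i]-p))+1e3*(st[i,4]<40)); print(p,c[i],st[i,4])
for y0 in(-.25,-.1,0.05): print(np.round(fit([f],[l==i],574,15,y0,26,24,39,69),3))
E
```

```text
[509.77417192 321.22998914  68.2571043 ] [59.9089536  89.99031296 51.84327012] 25.15
[(array([307., 118.]), np.int32(412)), (array([  6., 126.]), np.int32(307)), (array([ 19., 142.]), np.int32(242)), (array([279., 202.]), np.int32(147)), (array([338., 209.]), np.int32(150)), (array([149., 247.]), np.int32(1371)), (array([170., 345.]), np.int32(197))]
[(array([204., 213.]), np.int32(178)), (array([281., 313.]), np.int32(495)), (array([394., 310.]), np.int32(288)), (array([277., 346.]), np.int32(1109))]
[279.95889591 200.39587593] [279.3877551  201.75510204] 147
[ 5.71815e+02  1.62130e+01 -1.15000e-01  1.78000e-01]
[ 5.71874e+02  1.61960e+01 -1.18000e-01  1.78000e-01]
[ 5.72022e+02  1.60960e+01 -1.05000e-01  1.77000e-01]
```

View pics/t11.png

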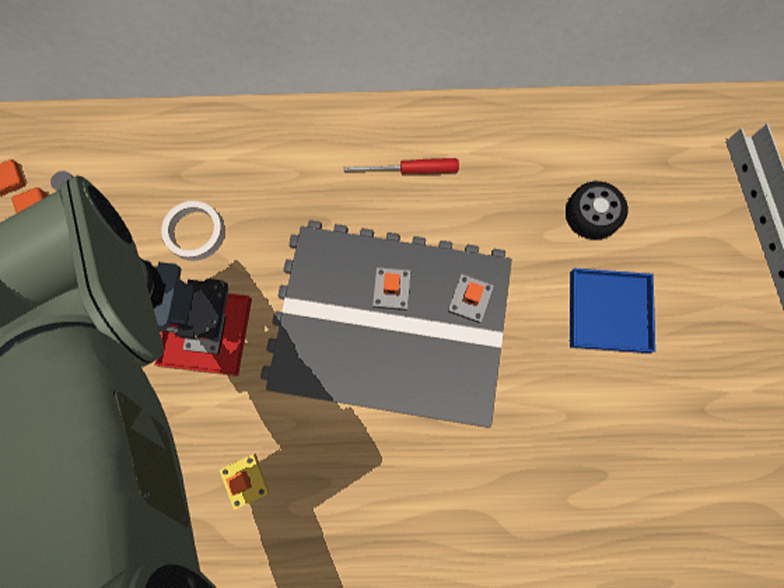

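View pics/s11.png

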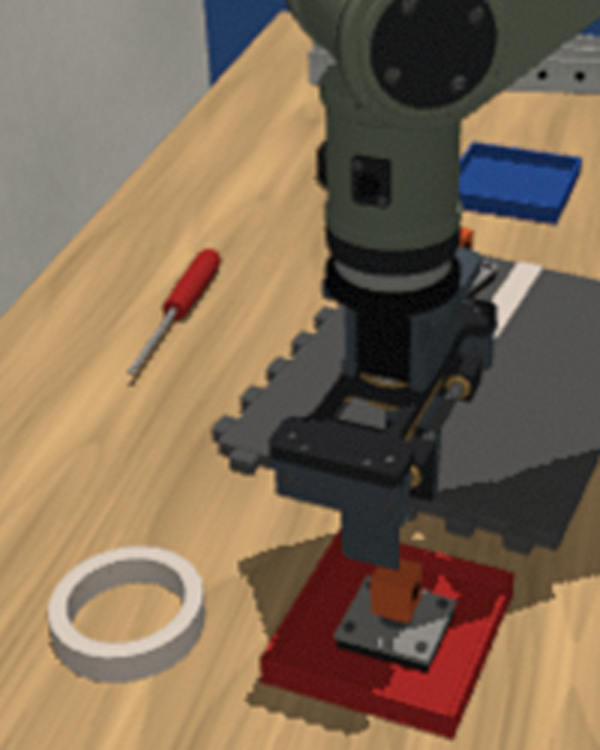

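Foot L stands upright in the red tray, about (281,313) px in the side view. Next is foot M at about (572,16).

arm_command(
  deltas=[
    [0.65,[4,-20,0],0.03],
    [0.65,[11,-55,0],0.03],
    [0.65,[19,-95,0],0.03],
    [0.65,[28,-135,0],0.03],
    [0.65,[36,-175,0],0.03],
    [0.65,[44,-215,0],0.03],
    [0.65,[53,-255,0],0.03],
    [0.65,[60,-290,0],0.03],
    [0.65,[62.5,-305.5,0],0.03],
    [0.65,[62.5,-305.5,0],0.03],
    [0.65,[62.5,-305.5,-5],0.03],
    [0.65,[62.5,-305.5,-20],0.03],
    [0.65,[62.5,-305.5,-40],0.03],
    [0.65,[62.5,-305.5,-53.5],0.03],
    [0.65,[62.5,-305.5,-53.5],0.03],
  ],
)

```text
time_s: 26.65
ee_pos: [570.0, 17.7, 12.6]
ee_rot: [-179.0, 89.7, 174.8]
force: [0.1, 0.2, -0.0]
gripper_width: 59.3
```

arm_command(
  deltas=[
    [0,[0,0,0],0],
    [0,[0,0,0],0],
    [0,[0,0,0],0],
    [0,[0,0,0],0],
    [0,[0,0,0],0],
    [0,[0,0,0],0],
    [0,[0,0,0],0],
  ],
)

```text
time_s: 27.35
ee_pos: [572.7, 15.7, 15.3]
ee_rot: [16.4, 90.0, 10.1]
force: [0.5, 0.1, 2.0]
gripper_width: 23.9
```

arm_command(
  deltas=[
    [0,[0,0,3],0],
    [0,[0,0,10],0],
    [0,[0,0,25],0],
    [0,[0,0,45],0],
    [0,[0,0,65],0],
    [0,[0,0,77],0],
    [0,[0,0,80],0],
    [0,[-3,-20,80],0],
    [0,[-6,-45,80],0],
    [0,[-9,-75,80],0],
    [0,[-13,-105,80],0],
    [0,[-17,-135,80],0],
    [0,[-21,-165,80],0],
    [0,[-25,-195,80],0],
    [0,[-29,-225,80],0],
    [0,[-33,-255,80],0],
    [0,[-37,-285,80],0],
    [0,[-41,-315,80],0],
    [0,[-44,-340,80],0],
    [0,[-45,-352,80],0],
  ],
)

```text
time_s: 29.35
ee_pos: [526.4, -337.9, 93.8]
ee_rot: [164.0, 89.9, 157.6]
force: [-0.3, 0.3, -1.3]
gripper_width: 23.8
```

arm_command(
  deltas=[
    [0,[0,-5,0],0],
    [0,[0,-5,0],0],
    [0,[0,-5,-15],0],
    [0,[0,-5,-35],0],
    [0,[0,-5,-55],0],
    [0,[0,-5,-72],0],
    [0,[0,-5,-82],0],
    [0,[0,-5,-84],0],
    [0,[0,-5,-84],0],
  ],
)

```text
time_s: 30.25
ee_pos: [527.8, -340.7, 11.2]
ee_rot: [58.6, 90.0, 52.3]
force: [0.6, -0.2, -0.9]
gripper_width: 23.6
```

```bash
python3 - <<'E'
from loc import *
save(cams.grab_frame("side"),"s12",(240,110,400,230),5)
print(env.state()["ee_pos"],env.state()["force"],env.state()["gripper_width"])
E
```

```text
[ 528.0902125  -341.09782704   11.71393985] [-0.4215281  -0.98731896 -1.5822019 ] 23.499013475836417
```

View pics/s12.png

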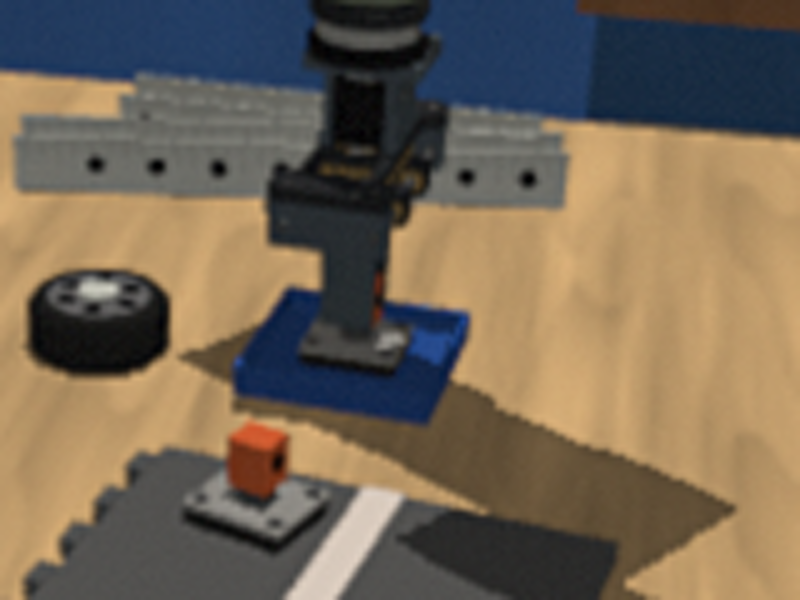

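The side crop shows foot M centred over the blue tray floor, about (311,178) px. I'll lower it until it touches.

arm_command(
  deltas=[
    [0,[0,0,-3],0],
    [0,[0,0,-5.5],0],
    [0,[0,0,-6.7],0],
    [0,[0,0,-7.2],0],
    [0,[0,0,-7.2],0],
    [0,[0,0,-7.2],0],
  ],
)

```text
time_s: 30.9
ee_pos: [527.4, -341.2, 4.2]
ee_rot: [-3.9, 90.0, -10.2]
force: [-2.0, 0.4, 2.2]
gripper_width: 24.0
```

Contact at about 3.5 N. I'll release, raise and clear the arm.

arm_command(
  deltas=[
    [0,[0,0,0.4],0],
    [0.65,[0,0,0.4],0],
    [0.65,[0,0,0.4],0],
    [0.65,[0,0,0.4],0],
    [0.65,[0,0,0.4],0],
    [0.65,[0,0,15],0],
    [0.65,[0,0,40],0],
    [0.65,[0,0,70],0],
    [0.65,[0,0,100],0],
    [0.65,[-30,0,130],0],
    [0.65,[-70,-10,160],0],
    [0.65,[-110,-30,180],0],
    [0.65,[-150,-60,180],0],
    [0.65,[-190,-90,180],0],
    [0.65,[-220,-110,180],0],
    [0.65,[-220,-110,180],0],
    [0.65,[-220,-110,180],0],
  ],
)

```text
time_s: 32.6
ee_pos: [307.0, -451.4, 183.8]
ee_rot: [43.4, 90.0, 36.9]
force: [0.3, -0.2, -0.7]
gripper_width: 59.6
```

```bash
python3 - <<'E'
from loc import *
f=cams.grab_frame("top"); g=cams.grab_frame("side")
save(f,"t13",s=1.4); save(g,"s13",s=1.4)
s=env.state();print(s["ee_pos"],s["time_s"],s["force"])
E
```

```text
[ 308.14584639 -450.69300772  183.72163185] 32.7 [ 0.78843282 -0.24221292  0.43192175]
```

View pics/t13.png

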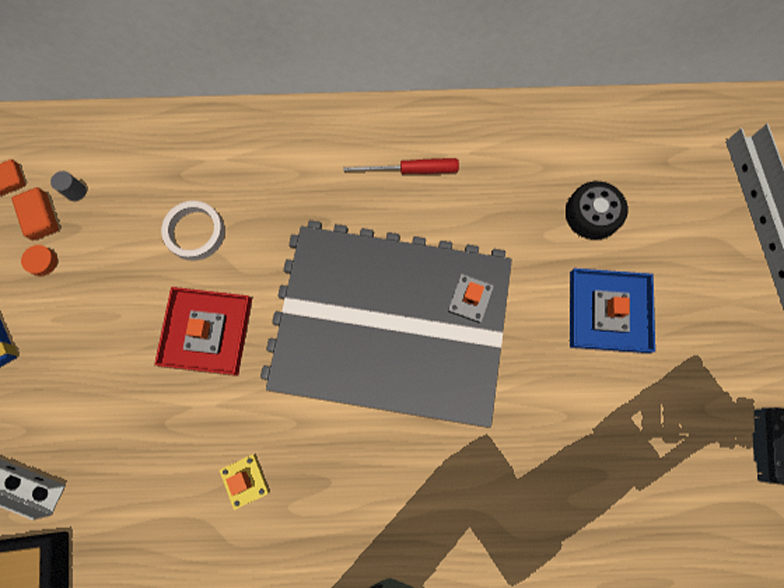

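View pics/s13.png

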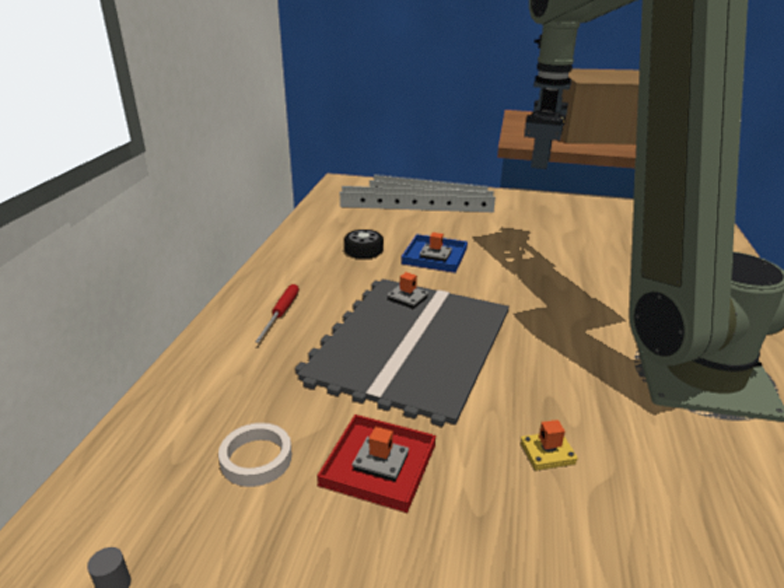

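Both views show foot L upright in red at about (203,331) in the enlarged top view, M upright in blue at (613,310), and R on the tile beyond the tape at (471,297). The wheel, tape roll and screwdriver sit at their starting pixels, and the arm is clear.

```bash
python3 -c "
from workcell import env
print(env.job_done())"
```

```text
the job is handed in; nothing more can be done
None
```

I dragged all three feet across the tape, put the least grippy in the red tray and the grippiest in the blue tray, left the third on the tile beyond the tape, and handed the job in. The clock read about 33 s of the 72 s; no verdict is reported.

| Foot (by start position in the top view) | Pull / press, N | Pull over load incl. weight | Where it is now |
|---|---|---|---|
| Left | about 3 / 7.4 | about 0.3 | red tray |
| Right | about 5.6 / 8.3 | about 0.55 | on the tile, about 57 mm beyond the tape's middle |
| Middle | about 9.7 / 10.2 | about 0.83 | blue tray |

- **Last checks:** The final pictures show all three feet upright, with both tray feet near the tray centres. The wheel, tape roll and screwdriver are where they started, the yellow look-alike was not touched, and the arm is clear of everything.
- **Fingertip height disagreed:** The real fingertips sat about 38 mm higher than the state's TCP pose and `env.tip_reach` imply, so my first grip closed on nothing above the lug. I found the offset with a light touch of about 5 N on the lug top and used it for the rest of the job.
- **Grip values run high:** The wrist force had an offset of about 1–2 N sideways, so the left and right feet's ratios come out above the expected friction values. The order is still clear.
- **Press force slightly over:** The press on the middle foot reached 10.0–10.8 N, just over the suggested 5–10 N and far below the 25 N limit.
- **Not checked:** I did not confirm the feet by weight; the lift readings were too noisy for that.

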